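# Sort salvaged components into their trays

## Task

Sort the five loose salvaged parts on the bench (two capacitors, two relays, one heatsink) into the trays, each into the tray whose ledge carries a fixed specimen of the same kind, standing upright on the tray's floor as they stand on the bench. Leave the flux jar and the solder spool that stand among them where they are.

Things in the scene. Friction and masses are not known exactly. Their poses are not given: they have to be found in the camera images.
- capacitor_1: Loose capacitor (1 of 2, alike): upright black cylinder, 30 mm diameter, 42 mm high, with an aluminium top. Origin: centre of its underside; z is up along its axis. 20 to 60 g.
- capacitor_2: Loose capacitor (2 of 2, alike): upright black cylinder, 30 mm diameter, 42 mm high, with an aluminium top. Origin: centre of its underside; z is up along its axis. 20 to 60 g.
- relay_1: Loose relay (1 of 2, alike): ivory plastic box with a black foot and a white label on top, 30 mm along its x, 24 mm along its y, 34 mm high. Origin: centre of its underside; z up. 20 to 50 g.
- relay_2: Loose relay (2 of 2, alike): ivory plastic box with a black foot and a white label on top, 30 mm along its x, 24 mm along its y, 34 mm high. Origin: centre of its underside; z up. 20 to 50 g.
- heatsink: Loose aluminium heatsink with five upright fins: 40 mm along its x (the fins run along x), 26 mm along its y, 32 mm high, to be held by the outer fins or the ends. Origin: centre of its underside; z up. 40 to 90 g.
- tray_capacitors: Fixed grey tray for capacitors. Origin: centre of its underside, on the bench. Inside 100 mm (own x) by 140 mm (own y), centred on the origin; floor 4 mm thick, walls 3 mm thick, 20 mm high. Beyond its +x wall a ledge 40 mm deep, 15 mm high, as long as the tray, carries a capacitor, fixed there as a specimen of the kind (at x +73 mm, y 0; top at 57 mm height).
- tray_relays: Fixed grey tray for relays. Origin: centre of its underside, on the bench. Inside 100 mm (own x) by 140 mm (own y), centred on the origin; floor 4 mm thick, walls 3 mm thick, 20 mm high. Beyond its +x wall a ledge 40 mm deep, 15 mm high, as long as the tray, carries a relay, fixed there as a specimen of the kind (at x +73 mm, y 0; top at 49 mm height).
- tray_heatsinks: Fixed grey tray for heatsinks. Origin: centre of its underside, on the bench. Inside 100 mm (own x) by 140 mm (own y), centred on the origin; floor 4 mm thick, walls 3 mm thick, 20 mm high. Beyond its +x wall a ledge 40 mm deep, 15 mm high, as long as the tray, carries a heatsink, fixed there as a specimen of the kind (at x +73 mm, y 0; top at 47 mm height).
- flux_jar: Bystander: loose amber jar with a white lid, 42 mm diameter, 46 mm high, standing among the parts. Origin: centre of its underside. Not to be moved.
- solder_spool: Bystander: loose spool of solder standing on its flange, white flanges 44 mm diameter, 30 mm high, among the parts. Origin: centre of its underside. Not to be moved. (A circuit board in a fixed holder 20 mm high also stands on the bench, in line with the trays.)
There are look-alikes about, which are no part of the job. Leave any pink or red look-alike of the heatsink alone. Leave any red look-alike of the capacitor_1 alone.

How it is judged:
At the end, for the whole second after the job is handed in: All five parts stand upright (within 10 degrees), at rest on the floor (within 6 mm) of the tray of their kind, anywhere inside its walls (centre within 42 mm in its x, 62 mm in its y). Jar and spool stand upright (within 0.3 rad), within 30 mm of where they began (x of capacitor_1 in the frame of tray_capacitors between -0.042 and 0.042 m and y of capacitor_1 in the frame of tray_capacitors between -0.062 and 0.062 m and z of each of capacitor_1, capacitor_2 in the frame of tray_capacitors below 0.01 m and angle between each of capacitor_1, capacitor_2, relay_1, relay_2, heatsink's own z axis and vertical below 0.17 rad and linear speed of each of capacitor_1, capacitor_2, relay_1, relay_2, heatsink below 0.02 m/s and x of capacitor_2 in the frame of tray_capacitors between -0.042 and 0.042 m and y of capacitor_2 in the frame of tray_capacitors between -0.062 and 0.062 m and x of relay_1 in the frame of tray_relays between -0.042 and 0.042 m and y of relay_1 in the frame of tray_relays between -0.062 and 0.062 m and z of each of relay_1, relay_2 in the frame of tray_relays below 0.01 m and x of relay_2 in the frame of tray_relays between -0.042 and 0.042 m and y of relay_2 in the frame of tray_relays between -0.062 and 0.062 m and x of heatsink in the frame of tray_heatsinks between -0.042 and 0.042 m and y of heatsink in the frame of tray_heatsinks between -0.062 and 0.062 m and z of heatsink in the frame of tray_heatsinks below 0.01 m and distance of each of flux_jar, solder_spool from where it was at the start of the episode below 0.03 m and angle between each of flux_jar, solder_spool's own z axis and vertical below 0.3 rad); the robot touches nothing.
It fails at once if the flux jar is pushed more than 30 mm or knocked over (tilted more than 0.5 rad) (distance of flux_jar from where it was at the start of the episode above 0.03 m or angle between flux_jar's own z axis and vertical above 0.5 rad).
It fails at once if the solder spool is pushed more than 30 mm or knocked over (tilted more than 0.5 rad) (distance of solder_spool from where it was at the start of the episode above 0.03 m or angle between solder_spool's own z axis and vertical above 0.5 rad).
It also fails if it takes over 107 s, if anything falls off the work surface, if the arm or the gripper's body presses on something with over 40 N, if the wrist force passes 120 N, or if a joint passes its speed limit or range.

## Robot

A 7-joint arm with a two-finger parallel gripper is mounted at the origin on the work surface. World frame = base frame: x ahead of the robot, y to its left, z up, the work surface at z = 0. Lengths are in m, angles in rad, forces in N, time in s.
With the tool pointing down it reaches from about 0.4 to 0.875 m from the base axis. Payload 19.3 kg.
Tool frame: the origin (TCP) lies at the very end of the fingers, on their centre line; the grasp point (between the pads) lies 19 mm behind it; z points along the fingers, y is the direction in which the jaws open and shut (so a half turn about z gives the same grasp; the last joint's range is limited). The gripper opens to 85 mm and grips with 20 to 120 N. Pads are 22 mm wide; open, the fingers measure 114 mm over their backs; the gripper's body (76 mm by 85 mm) begins 54 mm behind the grasp point. The pads swing forward as they close: fully open they stand 13 mm farther back than shut.
Start: joints at [1.12, 0.521, -0.036, 1.599, 0.021, 1.021, -0.113], TCP at [0.232, -0.58, 0.231] pointing down, gripper open.
Joint ranges: [-2.91, 2.91], [-0.3, 2.13], [-1.5, 1.42], [0.17, 2.43], [-1.26, 4.41], [0.16, 1.93], [-2.52, 2.52]. Speed limits (rad/s): [1.89, 1.89, 2.39, 2.39, 3.01, 3.01, 3.01].

## Interface

Orientations are given as a rotation vector (axis times angle).
In Python, from cell import manip gives the robot as it stands. The module is installed in compiled form; this text tells all that it offers.
- The arm moves only by the tool step_arm, never from a script. Its argument "steps" is a list of rows, each an object with "delta_pos": the shift along the tool's x, y, z in m, a list of three; "turn": the turn, a rotation vector about the tool's x, y, z in rad, a list of three. In form: [{"delta_pos": [x, y, z], "turn": [wx, wy, wz]}, ...]. A call has 1 to 12 rows; each row is the pose to reach, as a shift and turn from the pose commanded when the call began, along the tool's axes at that moment; what a row does not reach only later rows make up. A row lasts 1/8 s, in which the tool goes at most 62.5 mm and 10.7 degrees, less where a joint would pass 70% of its speed; a pose out of reach is approached as far as the arm can. A call with a gripper value outside its range is refused whole. "fingers" is the opening, from -1 (shut) to 1 (fully open), set as the call begins (left out, the last holds). The fingers move at their own pace and stop on an object; "newtons" is the grip in N (left out, the last holds). Time passes only in rows, so rows that repeat a pose let the fingers close. It gives the time, the measured TCP pose, the force and the opening at its end, in the units of the state.
- manip.observe(): the state, without advancing time (a new reading comes with each control period).
- manip.capture(name): name is "side" or "top" or "wrist"; returns the picture (480x640x3 uint8, red, green, blue); there is no depth.
- manip.get_calibration(name): a dict with "mtx" (3x3 intrinsics, pixels), "world_from_camera" (4x4, takes a point from camera to world coordinates). Camera axes: x right, y up, looking along -z (the intrinsics and any distortion apply to the point x, -y, -z); pixel columns grow to the right and rows downward; lengths in m; the calibration is good to about 2 mm. A picture is of the moment at which its call begins: read the wrist's pose just before it. get_calibration takes no time and is no camera call; for the wrist camera it gives the pose at the moment of the call.
- manip.hand_in(): hands the job in, once; it reports no verdict.
The state is a dict: "time_s": time; "q": joint angles; "qvel": joint speeds; "tau": joint torques, N m; "eef_pos": TCP position; "eef_rot": TCP orientation; "force": force on the tool from outside, world axes, zero at the start; "moment": the same for the moment, N m; "width": finger opening in m.
Only numpy, scipy, OpenCV 4.12 (cv2) and the standard library are available. Lean on these libraries where they do the work, as an engineer would, in place of code of your own. Each camera call takes 0.05 s, during which the arm holds its last target. There are 200 camera calls.

## Working session

There is one attempt and no reset: what is moved stays moved. The work goes in short steps, Python scripts to look and compute and a tool call to move; the robot and the scene stay as the last step left them, time stands still between calls to the robot, and variables do not carry over. Pictures are saved under pics/ and viewed, about 12 in all and at most 16, crops included, and the job is handed in when it is done.

Besides the shell and the picture viewer there is one more tool, called after "Emit:" as name(argument=value, ...) on one line, values as JSON. step_arm: Moves the arm, as the interface text tells. Its arguments: {"type":"object","properties":{"steps":{"type":"array"},"fingers":{"type":"number"},"newtons":{"type":"number"}},"required":["steps"]}

```bash
mkdir -p pics; ls
python3 - <<'E'
from cell import manip
import cv2,numpy as np
for n in("top","side"):
    c=manip.get_calibration(n);print(n,np.round(c["mtx"],1).tolist(),np.round(c["world_from_camera"],3).tolist())
    cv2.imwrite(f"pics/{n}0.png",cv2.cvtColor(manip.capture(n),cv2.COLOR_RGB2BGR))
print(manip.observe())
E
```

```text
pics
top [[622.1, 0.0, 323.0], [0.0, 622.1, 246.6], [0.0, 0.0, 1.0]] [[0.008, 0.986, -0.165, 0.306], [-1.0, 0.007, -0.011, -0.017], [-0.01, 0.165, 0.986, 1.198], [0.0, 0.0, 0.0, 1.0]]
side [[559.4, 0.0, 331.5], [0.0, 559.4, 237.1], [0.0, 0.0, 1.0]] [[0.942, 0.253, -0.221, 0.312], [-0.336, 0.723, -0.604, -0.611], [0.007, 0.643, 0.766, 0.786], [0.0, 0.0, 0.0, 1.0]]
{'time_s': 0.1, 'q': array([ 1.11980792,  0.52193833, -0.0363298 ,  1.5999305 ,  0.02119117,
        1.02112491, -0.11282224]), 'qvel': array([-0.00109678, -0.00231425, -0.00161386, -0.00196871,  0.00124664,
        0.00114936,  0.00030634]), 'tau': array([ 2.91866731e-03, -9.28503871e+01,  1.98407605e+00, -3.70543206e+01,
        1.81951403e-02,  5.35030762e-03,  1.36110730e-04]), 'eef_pos': array([ 0.23214329, -0.57996499,  0.23080063]), 'eef_rot': array([-3.08386740e+00, -5.94291807e-01,  3.98582310e-04]), 'force': array([-0.27870967, -0.31179032,  0.53232659]), 'moment': array([-0.02197307,  0.04010753, -0.04606683]), 'width': 0.08518003128488308}
```

View pics/top0.png

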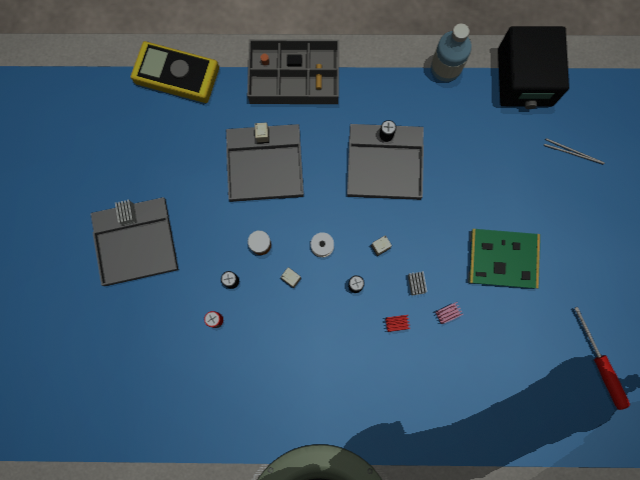

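View pics/side0.png

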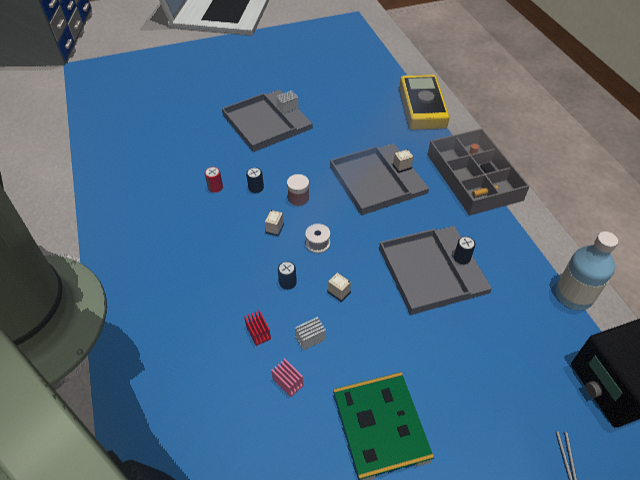

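The top view shows the capacitors near (229,279) and (357,284), the relays near (291,277) and (382,245), and the heatsink near (418,283). The jar is near (259,242) and the spool near (322,244). The trays are heatsinks (135,245), relays (264,175) and capacitors (385,175). Both look-alike heatsinks and the red capacitor are clearly coloured.

```bash
cat > h.py <<'E'
from cell import manip
import cv2,numpy as np
from scipy.spatial.transform import Rotation as R
def ray(px,cal,z):
    px=np.atleast_2d(px).astype(float);K=cal["mtx"];T=np.array(cal["world_from_camera"])
    d=np.c_[(px[:,0]-K[0,2])/K[0,0],-(px[:,1]-K[1,2])/K[1,1],-np.ones(len(px))]@T[:3,:3].T
    return T[:3,3]+d*((z-T[2,3])/d[:,2])[:,None]
def rect(m,cal,z):
    ys,xs=np.nonzero(m);w=ray(np.c_[xs,ys],cal,z)[:,:2]
    (c,s,a)=cv2.minAreaRect((w*1000).astype(np.float32))
    return np.round(c,1),np.round(s,1),round(a,1)
def blob(m,p):
    n,l=cv2.connectedComponents(m.astype(np.uint8));y,x=np.nonzero(l)
    i=np.argmin((x-p[0])**2+(y-p[1])**2);return l==l[y[i],x[i]]
E
python3 - <<'E'
from h import *
im=cv2.imread("pics/top0.png");hsv=cv2.cvtColor(im,cv2.COLOR_BGR2HSV);c=manip.get_calibration("top")
fg=~((hsv[...,0]>95)&(hsv[...,0]<118)&(hsv[...,1]>110))
br=(hsv[...,2]>120)&(hsv[...,1]<110)
for n,p,z in[("cap1",(229,279),.042),("cap2",(357,284),.042),("rel1",(291,277),.034),("rel2",(382,245),.034),("hs",(418,283),.032),("jar",(259,242),.046),("spool",(322,244),.03),("red",(213,319),.042),("red hs",(397,323),.032),("pink",(449,313),.032)]:
    print(n,"sil",*rect(blob(fg,p),c,z),"| bright",*rect(blob(br,p),c,z))
for n,p in[("tH",(135,245)),("tR",(264,175)),("tC",(385,175))]: print(n,*rect(blob(fg,p),c,.02))
crop=cv2.resize(im[110:345,80:480],(800,470),interpolation=cv2.INTER_CUBIC);cv2.imwrite("pics/crop.png",crop)
# tray inner far corners from hand pixels
w=ray([(102,284),(177,270),(167,199),(92,212),(230,200),(302,198),(300,125),(226,128),(347,197),(423,198),(424,125),(349,125)],c,.02);print(np.round(w[:,:2]*1000).tolist())
w=manip.get_calibration("wrist");print(np.round(w["world_from_camera"],3).tolist(),w["mtx"][0])
E
```

```text
cap1 sil [435.5 170.9] [32.3 27.5] 46.2 | bright [438.7 173.3] [22.8 22.5] 1.8
cap2 sil [429.2 -66. ] [30.  26.1] 0.1 | bright [431.1 -66. ] [22.5 22.4] 0.1
rel1 sil [442.5  57. ] [33.9 26. ] 53.7 | bright [444.5  57.8] [30.3 23.7] 53.5
rel2 sil [ 504.8 -114. ] [27.4 35.4] 30.5 | bright [ 507.7 -115.4] [23.9 30.2] 30.4
hs sil [ 433.5 -181.1] [43. 32.] 9.2 | bright [ 438.7 -182. ] [1.9 3.8] 89.0
jar sil [506.8 115.6] [47.5 41.2] 45.6 | bright [509.7 117.6] [40.7 39.9] 45.6
spool sil [505.6  -0.8] [48.3 43.8] 0.3 | bright [506.5  -1.8] [46.4 42. ] 0.4
red sil [362.3 197.6] [29.5 35.6] 0.5 | bright [363.1 201.4] [24.1 24.1] 2.1
red hs sil [ 358.6 -143.5] [28.  45.5] 8.0 | bright [ 372.9 -145.6] [1.9 0. ] 90.5
pink sil [ 377.7 -238.9] [27.7 46.3] 25.4 | bright [ 378.3 -240.6] [27.1 43.3] 26.6
tH [517.  363.8] [158.2 149.7] 13.0
tR [675.  114.5] [156.6 147.8] 4.4
tC [ 678.8 -124.8] [147.9 156.8] 87.8
[[428.0, 417.0], [456.0, 275.0], [595.0, 301.0], [568.0, 446.0], [594.0, 178.0], [599.0, 38.0], [748.0, 44.0], [741.0, 191.0], [601.0, -49.0], [600.0, -197.0], [749.0, -202.0], [748.0, -53.0]]
[[0.372, 0.881, 0.293, 0.306], [-0.928, 0.353, 0.116, -0.549], [-0.002, -0.315, 0.949, 0.373], [0.0, 0.0, 0.0, 1.0]] [424.13328088   0.         316.98850528]
```

View pics/crop.png

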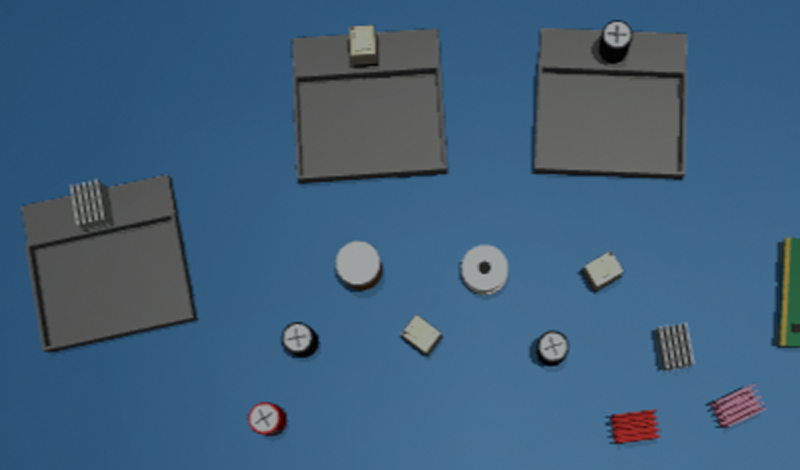

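```bash
cat >> h.py <<'E'
def go(x,y,z,jaw):
    "x,y,z in mm, jaw direction deg in world -> row numbers"
    s=manip.observe();Rn=R.from_rotvec(s["eef_rot"]);p=s["eef_pos"]
    az=np.degrees(np.arctan2(y,x));jaw=az+(jaw-az+90)%180-90
    a=np.radians(jaw);ty=np.array([np.cos(a),np.sin(a),0]);tz=np.array([0,0,-1.]);M=np.c_[np.cross(ty,tz),ty,tz]
    print("delta",np.round(Rn.inv().apply(np.array([x,y,z])/1000-p),4).tolist(),"turn",np.round((Rn.inv()*R.from_matrix(M)).as_rotvec(),3).tolist(),
      "| now",np.round(p*1000,1),"q",np.round(s["q"],2),"w",round(s["width"]*1000,1),"F",np.round(s["force"],1),"t",s["time_s"])
def snap(cam,name):
    c=manip.get_calibration(cam);im=cv2.cvtColor(manip.capture(cam),cv2.COLOR_RGB2BGR);cv2.imwrite(f"pics/{name}.png",im)
    np.savez(f"pics/{name}.npz",**c);return im,c
E
python3 -c "from h import *;go(431,-66,140,0)"
```

```text
delta [0.3756, -0.4032, 0.0912] turn [-0.001, -0.001, -1.19] | now [ 232.1 -580.   230.8] q [ 1.12  0.52 -0.04  1.6   0.02  1.02 -0.11] w 85.2 F [-0.3 -0.3  0.5] t 0.1
```

Emit:
step_arm(steps=[{"delta_pos": [0.3756, -0.4032, 0.0912], "turn": [0, 0, -1.19]}, {"delta_pos": [0.3756, -0.4032, 0.0912], "turn": [0, 0, -1.19]}, {"delta_pos": [0.3756, -0.4032, 0.0912], "turn": [0, 0, -1.19]}, {"delta_pos": [0.3756, -0.4032, 0.0912], "turn": [0, 0, -1.19]}, {"delta_pos": [0.3756, -0.4032, 0.0912], "turn": [0, 0, -1.19]}, {"delta_pos": [0.3756, -0.4032, 0.0912], "turn": [0, 0, -1.19]}, {"delta_pos": [0.3756, -0.4032, 0.0912], "turn": [0, 0, -1.19]}, {"delta_pos": [0.3756, -0.4032, 0.0912], "turn": [0, 0, -1.19]}, {"delta_pos": [0.3756, -0.4032, 0.0912], "turn": [0, 0, -1.19]}, {"delta_pos": [0.3756, -0.4032, 0.0912], "turn": [0, 0, -1.19]}, {"delta_pos": [0.3756, -0.4032, 0.0912], "turn": [0, 0, -1.19]}, {"delta_pos": [0.3756, -0.4032, 0.0912], "turn": [0, 0, -1.19]}], fingers=0.3, newtons=30)

```text
time_s: 1.6
eef_pos: [0.4308, -0.0675, 0.1402]
eef_rot: [2.224, 2.219, -0.001]
force: [-1.1, -0.0, -0.4]
width: 0.0555
```

```bash
python3 -c "
from h import *
snap('wrist','w1');go(431,-66,15,0)"
```

```text
delta [0.0016, 0.0002, 0.1252] turn [-0.0, 0.0, -0.002] | now [430.8 -67.5 140.2] q [ 0.38  0.4  -0.44  2.15  0.28  0.65 -0.26] w 55.6 F [ 0.1 -0.7 -0.1] t 1.65
```

View pics/w1.png

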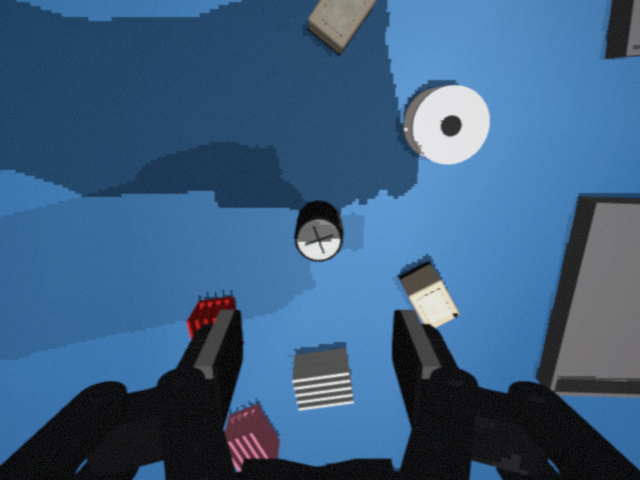

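The wrist view shows capacitor_2's top at (319,239), the heatsink's top at about (293–353, 372–410) and relay_2's top around (434,303). I'll compare these with the top camera.

Run:
```python
from h import *
c=np.load("pics/w1.npz")
for n,p,z in[("cap2",(319,239),.042),("rel2",(434,304),.034),("hs",(323,391),.032),("spool",(449,125),.03)]: print(n,np.round(ray(p,c,z)*1000,1))
w=ray([(293,380),(350,372),(353,403),(299,410)],c,.032);print(np.round(w*1000).tolist())
```

```text
cap2 [[430.8 -63.7  42. ]]
rel2 [[ 505.3 -110.8   34. ]]
hs [[ 433.6 -179.4   32. ]]
spool [[505.5   1.   30. ]]
[[413.0, -170.0, 32.0], [452.0, -164.0, 32.0], [455.0, -190.0, 32.0], [416.0, -196.0, 32.0]]
```

Emit:
step_arm(steps=[{"delta_pos": [0.002, 0, 0.06], "turn": [0, 0, 0]}, {"delta_pos": [0.002, 0, 0.1], "turn": [0, 0, 0]}, {"delta_pos": [0.002, 0, 0.125], "turn": [0, 0, 0]}, {"delta_pos": [0.002, 0, 0.132], "turn": [0, 0, 0]}, {"delta_pos": [0.002, 0, 0.132], "turn": [0, 0, 0]}])

```text
time_s: 2.28
eef_pos: [0.4312, -0.0647, 0.0085]
eef_rot: [2.222, 2.22, -0.0]
force: [0.4, -0.2, -0.8]
width: 0.0555
```

Emit:
step_arm(steps=[{"delta_pos": [0, 0, 0], "turn": [0, 0, 0]}, {"delta_pos": [0, 0, 0], "turn": [0, 0, 0]}, {"delta_pos": [0, 0, 0], "turn": [0, 0, 0]}, {"delta_pos": [0, 0, 0], "turn": [0, 0, 0]}, {"delta_pos": [0, 0, 0], "turn": [0, 0, 0]}, {"delta_pos": [0, 0, 0], "turn": [0, 0, 0]}], fingers=-1, newtons=30)

```text
time_s: 3.02
eef_pos: [0.4317, -0.0646, 0.0091]
eef_rot: [2.221, 2.22, 0.001]
force: [-1.4, -0.6, 11.2]
width: 0.0288
```

Emit:
step_arm(steps=[{"delta_pos": [0, 0, -0.04], "turn": [0, 0, 0]}, {"delta_pos": [0, 0, -0.1], "turn": [0, 0, 0]}, {"delta_pos": [0, 0, -0.1], "turn": [0, 0, 0]}])

```text
time_s: 3.4
eef_pos: [0.4331, -0.065, 0.1121]
eef_rot: [2.219, 2.216, 0.006]
force: [-0.0, 0.1, -1.3]
width: 0.0293
```

```bash
python3 -c "
from h import *
go(655,-155,108,-2)"
```

```text
delta [-0.0898, 0.222, 0.0057] turn [0.007, 0.001, 0.034] | now [433.1 -65.  112.1] q [ 0.36  0.45 -0.44  2.17  0.35  0.58 -0.33] w 29.3 F [-0.   0.1 -1.3] t 3.4
```

Emit:
step_arm(steps=[{"delta_pos": [-0.09, 0.222, 0.004], "turn": [0, 0, 0.03]}, {"delta_pos": [-0.09, 0.222, 0.004], "turn": [0, 0, 0.03]}, {"delta_pos": [-0.09, 0.222, 0.004], "turn": [0, 0, 0.03]}, {"delta_pos": [-0.09, 0.222, 0.004], "turn": [0, 0, 0.03]}, {"delta_pos": [-0.09, 0.222, 0.004], "turn": [0, 0, 0.03]}, {"delta_pos": [-0.09, 0.222, 0.004], "turn": [0, 0, 0.03]}, {"delta_pos": [-0.09, 0.222, 0.004], "turn": [0, 0, 0.03]}])

```text
time_s: 4.28
eef_pos: [0.6524, -0.1539, 0.1043]
eef_rot: [-2.254, -2.188, 0.001]
force: [-0.7, 1.0, -0.7]
width: 0.0291
```

```bash
python3 -c "
from h import *
snap('wrist','w2');snap('side','s2');go(655,-155,14,-2)
a=cv2.imread('pics/w2.png');b=cv2.imread('pics/s2.png')[150:390,300:620]
cv2.imwrite('pics/c2.png',np.hstack([cv2.resize(a,(400,300)),cv2.resize(b,(400,300))]))"
```

```text
delta [-0.0008, 0.0023, 0.0905] turn [0.0, 0.0, 0.005] | now [ 652.7 -154.1  104.5] q [ 0.39  0.76 -0.4   1.55  0.35  0.9  -0.16] w 29.3 F [-0.5  0.4 -1. ] t 4.375
```

View pics/c2.png

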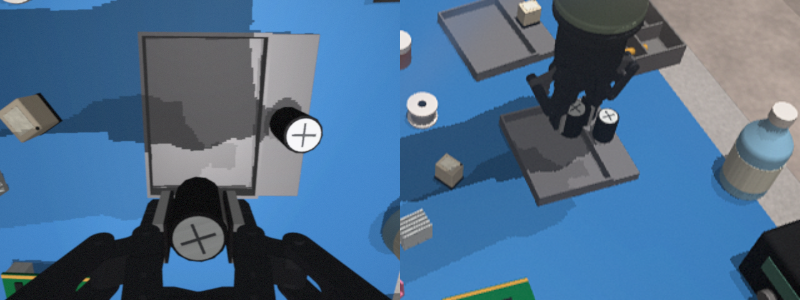

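The capacitor is held upright. I'll check the tray frame from this view.

Run:
```python
from h import *
c=np.load("pics/w2.npz")
print(np.round(ray([(221,53),(235,312),(428,62),(410,312)],c,.02)*1000).tolist(),np.round(ray([(512,53),(475,314)],c,.015)*1000).tolist())
```

```text
[[607.0, -49.0, 20.0], [601.0, -190.0, 20.0], [709.0, -56.0, 20.0], [705.0, -193.0, 20.0]] [[752.0, -52.0, 15.0], [746.0, -198.0, 15.0]]
```

Emit:
step_arm(steps=[{"delta_pos": [-0.002, 0.002, 0.05], "turn": [0, 0, 0]}, {"delta_pos": [-0.002, 0.002, 0.08], "turn": [0, 0, 0]}, {"delta_pos": [-0.002, 0.002, 0.09], "turn": [0, 0, 0]}, {"delta_pos": [-0.002, 0.002, 0.0905], "turn": [0, 0, 0]}, {"delta_pos": [-0.002, 0.002, 0.0905], "turn": [0, 0, 0]}])

```text
time_s: 5.0
eef_pos: [0.6556, -0.1564, 0.0147]
eef_rot: [2.254, 2.187, 0.001]
force: [0.2, -0.7, -0.3]
width: 0.0292
```

Emit:
step_arm(steps=[{"delta_pos": [0, 0, 0], "turn": [0, 0, 0]}, {"delta_pos": [0, 0, 0], "turn": [0, 0, 0]}, {"delta_pos": [0, 0, 0], "turn": [0, 0, 0]}, {"delta_pos": [0, 0, 0], "turn": [0, 0, 0]}], fingers=0.1)

```text
time_s: 5.5
eef_pos: [0.6551, -0.1564, 0.0137]
eef_rot: [2.255, 2.188, 0.0]
force: [0.2, -0.1, -0.1]
width: 0.0468
```

Emit:
step_arm(steps=[{"delta_pos": [0, 0, -0.05], "turn": [0, 0, 0]}, {"delta_pos": [0, 0, -0.11], "turn": [0, 0, 0]}, {"delta_pos": [0, 0, -0.11], "turn": [0, 0, 0]}])

```text
time_s: 5.88
eef_pos: [0.6574, -0.1567, 0.1285]
eef_rot: [2.251, 2.183, 0.006]
force: [0.3, -0.6, -1.1]
width: 0.0471
```

```bash
python3 -c "
from h import *
go(438,172,120,0)"
```

```text
delta [0.3219, -0.2293, 0.0065] turn [0.007, 0.001, -0.03] | now [ 657.4 -156.7  128.5] q [ 0.4   0.74 -0.41  1.53  0.34  0.94 -0.14] w 47.1 F [ 0.3 -0.6 -1.1] t 5.875
```

Emit:
step_arm(steps=[{"delta_pos": [0.322, -0.229, 0.007], "turn": [0, 0, -0.03]}, {"delta_pos": [0.322, -0.229, 0.007], "turn": [0, 0, -0.03]}, {"delta_pos": [0.322, -0.229, 0.007], "turn": [0, 0, -0.03]}, {"delta_pos": [0.322, -0.229, 0.007], "turn": [0, 0, -0.03]}, {"delta_pos": [0.322, -0.229, 0.007], "turn": [0, 0, -0.03]}, {"delta_pos": [0.322, -0.229, 0.007], "turn": [0, 0, -0.03]}, {"delta_pos": [0.322, -0.229, 0.007], "turn": [0, 0, -0.03]}, {"delta_pos": [0.322, -0.229, 0.007], "turn": [0, 0, -0.03]}, {"delta_pos": [0.322, -0.229, 0.007], "turn": [0, 0, -0.03]}, {"delta_pos": [0.322, -0.229, 0.007], "turn": [0, 0, -0.03]}, {"delta_pos": [0.322, -0.229, 0.007], "turn": [0, 0, -0.03]}], fingers=0.3)

```text
time_s: 7.25
eef_pos: [0.4362, 0.1717, 0.1165]
eef_rot: [-2.223, -2.22, 0.0]
force: [0.0, -0.1, -0.8]
width: 0.0559
```

```bash
python3 -c "
from h import *
im,c=snap('wrist','w3');go(438,172,9,0)
v=cv2.cvtColor(im,cv2.COLOR_BGR2HSV);br=(v[...,2]>90)&(v[...,1]<100)
print(rect(blob(br,(319,232)),c,.042))"
```

```text
delta [0.0002, 0.0019, 0.1075] turn [-0.0, 0.0, -0.001] | now [436.1 171.8 116.5] q [-0.15  0.49 -0.45  2.08  0.35  0.64 -0.84] w 55.3 F [ 0.8  0.1 -0.6] t 7.3
(array([436.9, 175. ]), array([25.4, 24.5]), 89.9)
```

View pics/w3.png

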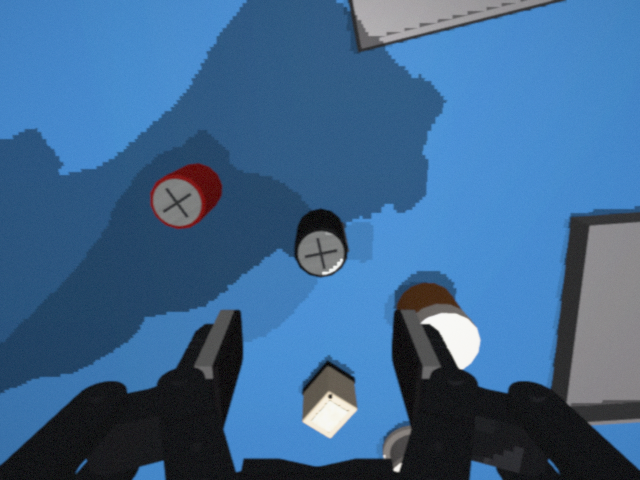

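The black capacitor's top is at (321,253) and the jar and red look-alike are clear of the fingers. relay_1's top is at (330,413).

Emit:
step_arm(steps=[{"delta_pos": [0.002, 0.001, 0.05], "turn": [0, 0, 0]}, {"delta_pos": [0.002, 0.001, 0.09], "turn": [0, 0, 0]}, {"delta_pos": [0.002, 0.001, 0.107], "turn": [0, 0, 0]}, {"delta_pos": [0.002, 0.001, 0.107], "turn": [0, 0, 0]}, {"delta_pos": [0.002, 0.001, 0.107], "turn": [0, 0, 0]}])

```text
time_s: 7.92
eef_pos: [0.4372, 0.1744, 0.0103]
eef_rot: [2.222, 2.221, 0.001]
force: [1.2, -0.2, 0.4]
width: 0.0552
```

Emit:
step_arm(steps=[{"delta_pos": [0, 0, 0], "turn": [0, 0, 0]}, {"delta_pos": [0, 0, 0], "turn": [0, 0, 0]}, {"delta_pos": [0, 0, 0], "turn": [0, 0, 0]}, {"delta_pos": [0, 0, 0], "turn": [0, 0, 0]}, {"delta_pos": [0, 0, 0], "turn": [0, 0, 0]}, {"delta_pos": [0, 0, 0], "turn": [0, 0, 0]}], fingers=-1)

```text
time_s: 8.68
eef_pos: [0.4374, 0.1744, 0.0104]
eef_rot: [2.221, 2.221, 0.002]
force: [-1.5, -1.1, 10.6]
width: 0.029
```

Emit:
step_arm(steps=[{"delta_pos": [0, 0, -0.04], "turn": [0, 0, 0]}, {"delta_pos": [0, 0, -0.1], "turn": [0, 0, 0]}, {"delta_pos": [0, 0, -0.1], "turn": [0, 0, 0]}])

```text
time_s: 9.05
eef_pos: [0.4388, 0.1749, 0.1135]
eef_rot: [2.22, 2.219, 0.009]
force: [0.6, -0.1, -0.8]
width: 0.0291
```

```bash
python3 -c "
from h import *
go(657,-92,108,-2)
c=np.load('pics/w3.npz');print(np.round(ray([(330,413),(302,407),(330,391),(356,410),(329,438)],c,.034)*1000).tolist())"
```

```text
delta [-0.2667, 0.2184, 0.0062] turn [0.006, -0.002, 0.034] | now [438.8 174.9 113.5] q [-0.15  0.49 -0.46  2.08  0.37  0.64 -0.86] w 29.1 F [ 0.6 -0.1 -0.8] t 9.05
[[443.0, 63.0, 34.0], [425.0, 68.0, 34.0], [443.0, 80.0, 34.0], [460.0, 65.0, 34.0], [443.0, 43.0, 34.0]]
```

Emit:
step_arm(steps=[{"delta_pos": [-0.267, 0.218, 0.004], "turn": [0, 0, 0.034]}, {"delta_pos": [-0.267, 0.218, 0.004], "turn": [0, 0, 0.034]}, {"delta_pos": [-0.267, 0.218, 0.004], "turn": [0, 0, 0.034]}, {"delta_pos": [-0.267, 0.218, 0.004], "turn": [0, 0, 0.034]}, {"delta_pos": [-0.267, 0.218, 0.004], "turn": [0, 0, 0.034]}, {"delta_pos": [-0.267, 0.218, 0.004], "turn": [0, 0, 0.034]}, {"delta_pos": [-0.267, 0.218, 0.004], "turn": [0, 0, 0.034]}, {"delta_pos": [-0.267, 0.218, 0.004], "turn": [0, 0, 0.034]}, {"delta_pos": [-0.267, 0.218, 0.004], "turn": [0, 0, 0.034]}, {"delta_pos": [-0.267, 0.218, 0.004], "turn": [0, 0, 0.034]}])

```text
time_s: 10.3
eef_pos: [0.6547, -0.092, 0.1058]
eef_rot: [2.258, 2.184, 0.0]
force: [0.2, 0.7, 0.0]
width: 0.0291
```

```bash
python3 -c "
from h import *
go(657,-92,15,-2)"
```

```text
delta [0.0001, 0.0023, 0.0908] turn [0.0, 0.0, 0.002] | now [654.7 -92.  105.8] q [ 0.32  0.75 -0.42  1.58  0.37  0.89 -0.27] w 29.1 F [0.2 0.7 0. ] t 10.3
```

Emit:
step_arm(steps=[{"delta_pos": [0, 0, 0.05], "turn": [0, 0, 0]}, {"delta_pos": [0, 0, 0.08], "turn": [0, 0, 0]}, {"delta_pos": [0, 0, 0.09], "turn": [0, 0, 0]}, {"delta_pos": [0, 0, 0.091], "turn": [0, 0, 0]}, {"delta_pos": [0, 0, 0.091], "turn": [0, 0, 0]}])

```text
time_s: 10.92
eef_pos: [0.6554, -0.0926, 0.0156]
eef_rot: [2.258, 2.183, 0.001]
force: [-0.9, 0.3, -0.2]
width: 0.0289
```

Emit:
step_arm(steps=[{"delta_pos": [0, 0, 0], "turn": [0, 0, 0]}, {"delta_pos": [0, 0, 0], "turn": [0, 0, 0]}, {"delta_pos": [0, 0, 0], "turn": [0, 0, 0]}, {"delta_pos": [0, 0, 0], "turn": [0, 0, 0]}], fingers=0.1)

```text
time_s: 11.42
eef_pos: [0.6549, -0.0927, 0.0147]
eef_rot: [2.259, 2.183, 0.0]
force: [-0.4, 0.0, 1.2]
width: 0.0469
```

Emit:
step_arm(steps=[{"delta_pos": [0, 0, -0.05], "turn": [0, 0, 0]}, {"delta_pos": [0, 0, -0.11], "turn": [0, 0, 0]}, {"delta_pos": [0, 0, -0.11], "turn": [0, 0, 0]}])

```text
time_s: 11.8
eef_pos: [0.6571, -0.0928, 0.1294]
eef_rot: [2.256, 2.179, 0.007]
force: [0.4, -0.0, 0.1]
width: 0.0471
```

```bash
python3 -c "
from h import *
go(506,-113,110,30.4)"
```

```text
delta [-0.0254, -0.1505, 0.0183] turn [0.007, 0.002, -0.565] | now [657.1 -92.8 129.4] q [ 0.32  0.72 -0.43  1.56  0.35  0.93 -0.26] w 47.1 F [ 0.4 -0.   0.1] t 11.8
```

Emit:
step_arm(steps=[{"delta_pos": [-0.025, -0.15, 0.018], "turn": [0, 0, -0.565]}, {"delta_pos": [-0.025, -0.15, 0.018], "turn": [0, 0, -0.565]}, {"delta_pos": [-0.025, -0.15, 0.018], "turn": [0, 0, -0.565]}, {"delta_pos": [-0.025, -0.15, 0.018], "turn": [0, 0, -0.565]}, {"delta_pos": [-0.025, -0.15, 0.018], "turn": [0, 0, -0.565]}, {"delta_pos": [-0.025, -0.15, 0.018], "turn": [0, 0, -0.565]}], fingers=0.3)

```text
time_s: 12.55
eef_pos: [0.505, -0.1121, 0.1065]
eef_rot: [1.562, 2.725, 0.001]
force: [-0.3, -0.5, -0.1]
width: 0.0557
```

```bash
python3 -c "
from h import *
im,c=snap('wrist','w4');go(506,-113,6,30.4)
snap('top','t4')"
```

```text
delta [-0.0014, 0.0006, 0.1005] turn [0.0, -0.0, -0.0] | now [ 504.8 -112.1  106.5] q [ 0.53  0.59 -0.58  1.97  0.48  0.72  0.19] w 55.5 F [ 0.4 -0.   0.3] t 12.6
```

View pics/w4.png

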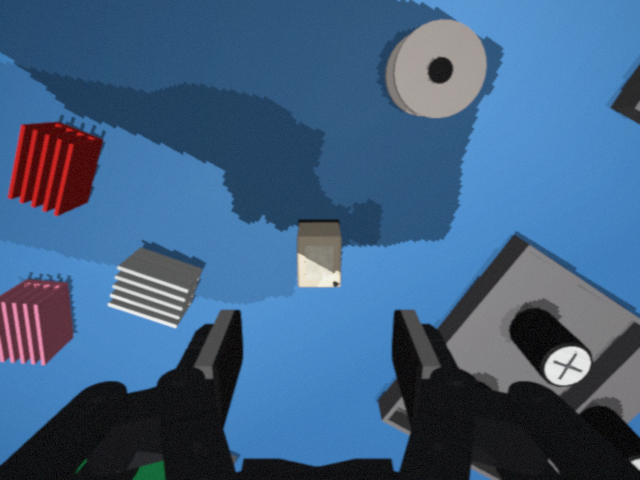

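relay_2 is at (319,255), square to the jaws and centred. I'm going down.

Emit:
step_arm(steps=[{"delta_pos": [0, 0, 0.05], "turn": [0, 0, 0]}, {"delta_pos": [0, 0, 0.085], "turn": [0, 0, 0]}, {"delta_pos": [0, 0, 0.1], "turn": [0, 0, 0]}, {"delta_pos": [0, 0, 0.101], "turn": [0, 0, 0]}, {"delta_pos": [0, 0, 0.101], "turn": [0, 0, 0]}])

```text
time_s: 13.28
eef_pos: [0.5048, -0.1126, 0.0066]
eef_rot: [1.56, 2.725, 0.001]
force: [0.7, -0.2, -0.3]
width: 0.0552
```

Emit:
step_arm(steps=[{"delta_pos": [0, 0, 0], "turn": [0, 0, 0]}, {"delta_pos": [0, 0, 0], "turn": [0, 0, 0]}, {"delta_pos": [0, 0, 0], "turn": [0, 0, 0]}, {"delta_pos": [0, 0, 0], "turn": [0, 0, 0]}, {"delta_pos": [0, 0, 0], "turn": [0, 0, 0]}, {"delta_pos": [0, 0, 0], "turn": [0, 0, 0]}, {"delta_pos": [0, 0, 0], "turn": [0, 0, 0]}], fingers=-1)

```text
time_s: 14.15
eef_pos: [0.5045, -0.1128, 0.0064]
eef_rot: [1.56, 2.725, 0.0]
force: [-1.4, -0.6, 10.7]
width: 0.0235
```

Emit:
step_arm(steps=[{"delta_pos": [0, 0, -0.04], "turn": [0, 0, 0]}, {"delta_pos": [0, 0, -0.1], "turn": [0, 0, 0]}, {"delta_pos": [0, 0, -0.1], "turn": [0, 0, 0]}])

```text
time_s: 14.52
eef_pos: [0.506, -0.113, 0.1095]
eef_rot: [1.559, 2.721, 0.003]
force: [0.3, -0.5, -1.8]
width: 0.024
```

```bash
python3 -c "
from h import *
go(652,82,108,3.7)"
```

```text
delta [0.0944, 0.2246, 0.0021] turn [0.005, 0.003, 0.466] | now [ 506.  -113.   109.5] q [ 0.54  0.59 -0.59  1.97  0.48  0.73  0.19] w 24.0 F [ 0.3 -0.5 -1.8] t 14.525
```

Emit:
step_arm(steps=[{"delta_pos": [0.095, 0.225, 0.002], "turn": [0, 0, 0.466]}, {"delta_pos": [0.095, 0.225, 0.002], "turn": [0, 0, 0.466]}, {"delta_pos": [0.095, 0.225, 0.002], "turn": [0, 0, 0.466]}, {"delta_pos": [0.095, 0.225, 0.002], "turn": [0, 0, 0.466]}, {"delta_pos": [0.095, 0.225, 0.002], "turn": [0, 0, 0.466]}, {"delta_pos": [0.095, 0.225, 0.002], "turn": [0, 0, 0.466]}, {"delta_pos": [0.095, 0.225, 0.002], "turn": [0, 0, 0.466]}, {"delta_pos": [0.095, 0.225, 0.002], "turn": [0, 0, 0.466]}])

```text
time_s: 15.52
eef_pos: [0.6499, 0.0822, 0.1037]
eef_rot: [2.149, 2.291, -0.0]
force: [0.3, 0.4, -0.4]
width: 0.0237
```

```bash
python3 -c "
from h import *
snap('wrist','w5');go(652,82,11.5,3.7)"
```

```text
delta [-0.0005, 0.002, 0.0923] turn [0.0, 0.0, -0.001] | now [649.9  82.4 103.8] q [ 0.07  0.75 -0.45  1.6   0.39  0.89 -0.46] w 23.6 F [0.1 0.5 1. ] t 15.575
```

View pics/w5.png

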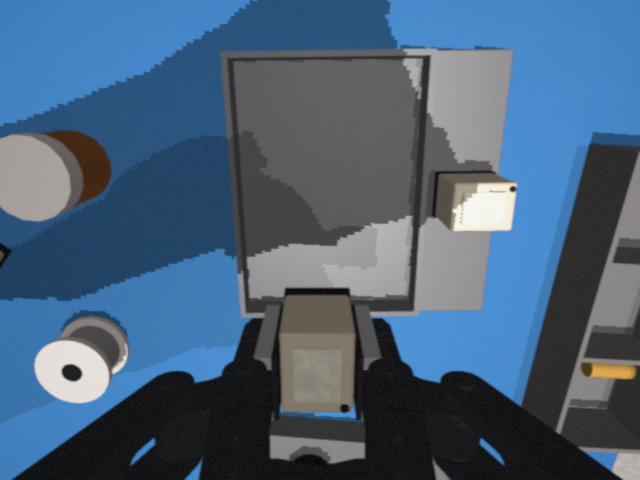

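The relay is held square. The tray rim corners are at (222,52), (243,315), (415,312) and (431,52).

Run:
```python
from h import *
c=np.load("pics/w5.npz")
print(np.round(ray([(222,52),(243,315),(415,312),(431,52)],c,.02)*1000).tolist())
```

```text
[[596.0, 184.0, 20.0], [607.0, 41.0, 20.0], [709.0, 49.0, 20.0], [698.0, 190.0, 20.0]]
```

Emit:
step_arm(steps=[{"delta_pos": [0.002, 0.002, 0.05], "turn": [0, 0, 0]}, {"delta_pos": [0.002, 0.002, 0.08], "turn": [0, 0, 0]}, {"delta_pos": [0.002, 0.002, 0.09], "turn": [0, 0, 0]}, {"delta_pos": [0.002, 0.002, 0.092], "turn": [0, 0, 0]}, {"delta_pos": [0.002, 0.002, 0.092], "turn": [0, 0, 0]}])

```text
time_s: 16.2
eef_pos: [0.6525, 0.0855, 0.0128]
eef_rot: [2.148, 2.291, 0.002]
force: [-0.0, -0.9, 0.7]
width: 0.0234
```

Emit:
step_arm(steps=[{"delta_pos": [0, 0, 0.001], "turn": [0, 0, 0]}, {"delta_pos": [0, 0, 0.001], "turn": [0, 0, 0]}, {"delta_pos": [0, 0, 0.001], "turn": [0, 0, 0]}, {"delta_pos": [0, 0, 0.001], "turn": [0, 0, 0]}], fingers=0.1)

```text
time_s: 16.7
eef_pos: [0.6519, 0.0854, 0.0107]
eef_rot: [2.148, 2.292, 0.0]
force: [0.3, 0.3, 0.1]
width: 0.0466
```

Emit:
step_arm(steps=[{"delta_pos": [0, 0, -0.05], "turn": [0, 0, 0]}, {"delta_pos": [0, 0, -0.11], "turn": [0, 0, 0]}, {"delta_pos": [0, 0, -0.11], "turn": [0, 0, 0]}])

```text
time_s: 17.08
eef_pos: [0.6541, 0.086, 0.1254]
eef_rot: [2.146, 2.289, 0.009]
force: [0.4, -0.4, -0.6]
width: 0.047
```

```bash
python3 -c "
from h import *
go(443.5,60,110,-36.5)"
```

```text
delta [-0.0123, -0.2119, 0.0139] turn [0.006, -0.003, 0.702] | now [654.1  86.  125.4] q [ 0.07  0.73 -0.46  1.58  0.38  0.92 -0.45] w 47.0 F [ 0.4 -0.4 -0.6] t 17.075
```

Emit:
step_arm(steps=[{"delta_pos": [-0.012, -0.211, 0.014], "turn": [0, 0, 0.702]}, {"delta_pos": [-0.012, -0.211, 0.014], "turn": [0, 0, 0.702]}, {"delta_pos": [-0.012, -0.211, 0.014], "turn": [0, 0, 0.702]}, {"delta_pos": [-0.012, -0.211, 0.014], "turn": [0, 0, 0.702]}, {"delta_pos": [-0.012, -0.211, 0.014], "turn": [0, 0, 0.702]}, {"delta_pos": [-0.012, -0.211, 0.014], "turn": [0, 0, 0.702]}, {"delta_pos": [-0.012, -0.211, 0.014], "turn": [0, 0, 0.702]}], fingers=0.2)

```text
time_s: 17.95
eef_pos: [0.4428, 0.0599, 0.1064]
eef_rot: [-2.804, -1.415, -0.0]
force: [0.3, -0.1, 0.6]
width: 0.0509
```

```bash
python3 -c "
from h import *
im,c=snap('wrist','w6');go(443.5,60,6,-36.5)"
```

```text
delta [0.0006, 0.0007, 0.1004] turn [-0.0, -0.0, 0.001] | now [442.6  59.9 106.4] q [-0.03  0.46 -0.3   2.15  0.25  0.56 -1.15] w 51.2 F [0.7 0.3 0. ] t 18.0
```

View pics/w6.png

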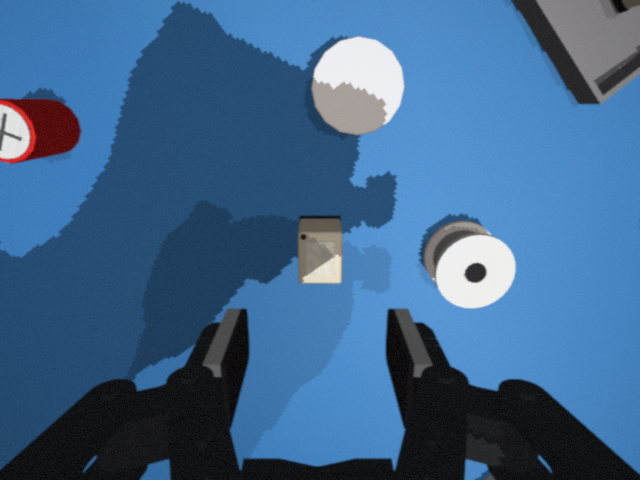

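relay_1 is at (320,250), aligned between the jaws, with the spool well to the side.

Emit:
step_arm(steps=[{"delta_pos": [0, 0, 0.05], "turn": [0, 0, 0]}, {"delta_pos": [0, 0, 0.085], "turn": [0, 0, 0]}, {"delta_pos": [0, 0, 0.1], "turn": [0, 0, 0]}, {"delta_pos": [0, 0, 0.101], "turn": [0, 0, 0]}, {"delta_pos": [0, 0, 0.101], "turn": [0, 0, 0]}])

```text
time_s: 18.62
eef_pos: [0.4427, 0.0599, 0.0065]
eef_rot: [2.805, 1.414, 0.002]
force: [-0.4, -0.9, -0.3]
width: 0.0512
```

Emit:
step_arm(steps=[{"delta_pos": [0, 0, 0], "turn": [0, 0, 0]}, {"delta_pos": [0, 0, 0], "turn": [0, 0, 0]}, {"delta_pos": [0, 0, 0], "turn": [0, 0, 0]}, {"delta_pos": [0, 0, 0], "turn": [0, 0, 0]}, {"delta_pos": [0, 0, 0], "turn": [0, 0, 0]}, {"delta_pos": [0, 0, 0], "turn": [0, 0, 0]}, {"delta_pos": [0, 0, 0], "turn": [0, 0, 0]}], fingers=-1)

```text
time_s: 19.5
eef_pos: [0.4426, 0.0597, 0.0065]
eef_rot: [2.805, 1.413, 0.002]
force: [-0.4, -0.2, 12.6]
width: 0.0235
```

Emit:
step_arm(steps=[{"delta_pos": [0, 0, -0.04], "turn": [0, 0, 0]}, {"delta_pos": [0, 0, -0.1], "turn": [0, 0, 0]}, {"delta_pos": [0, 0, -0.1], "turn": [0, 0, 0]}])

```text
time_s: 19.88
eef_pos: [0.4441, 0.0599, 0.1095]
eef_rot: [2.804, 1.412, 0.01]
force: [0.5, 0.3, -0.4]
width: 0.0232
```

```bash
python3 -c "
from h import *
go(652,147,108,4.4)"
```

```text
delta [0.1938, 0.1151, 0.003] turn [0.006, -0.003, -0.715] | now [444.1  59.9 109.5] q [-0.01  0.46 -0.33  2.15  0.27  0.57 -1.17] w 23.2 F [ 0.5  0.3 -0.4] t 19.875
```

Emit:
step_arm(steps=[{"delta_pos": [0.194, 0.115, 0.002], "turn": [0, 0, -0.715]}, {"delta_pos": [0.194, 0.115, 0.002], "turn": [0, 0, -0.715]}, {"delta_pos": [0.194, 0.115, 0.002], "turn": [0, 0, -0.715]}, {"delta_pos": [0.194, 0.115, 0.002], "turn": [0, 0, -0.715]}, {"delta_pos": [0.194, 0.115, 0.002], "turn": [0, 0, -0.715]}, {"delta_pos": [0.194, 0.115, 0.002], "turn": [0, 0, -0.715]}, {"delta_pos": [0.194, 0.115, 0.002], "turn": [0, 0, -0.715]}, {"delta_pos": [0.194, 0.115, 0.002], "turn": [0, 0, -0.715]}])

```text
time_s: 20.88
eef_pos: [0.6497, 0.147, 0.1039]
eef_rot: [2.133, 2.306, 0.0]
force: [0.3, 0.1, -0.1]
width: 0.0237
```

```bash
python3 -c "
from h import *
go(652,147,11.5,4.4)"
```

```text
delta [-0.0002, 0.0023, 0.0924] turn [0.0, 0.0, 0.001] | now [649.7 147.  103.9] q [-0.01  0.77 -0.49  1.56  0.42  0.91 -0.56] w 23.7 F [ 0.3  0.1 -0.1] t 20.875
```

Emit:
step_arm(steps=[{"delta_pos": [0, 0.002, 0.05], "turn": [0, 0, 0]}, {"delta_pos": [0, 0.002, 0.08], "turn": [0, 0, 0]}, {"delta_pos": [0, 0.002, 0.09], "turn": [0, 0, 0]}, {"delta_pos": [0, 0.002, 0.093], "turn": [0, 0, 0]}, {"delta_pos": [0, 0.002, 0.093], "turn": [0, 0, 0]}])

```text
time_s: 21.5
eef_pos: [0.6525, 0.1476, 0.0118]
eef_rot: [2.133, 2.306, 0.002]
force: [-0.1, -0.4, 0.8]
width: 0.0237
```

Emit:
step_arm(steps=[{"delta_pos": [0, 0, 0], "turn": [0, 0, 0]}, {"delta_pos": [0, 0, 0], "turn": [0, 0, 0]}, {"delta_pos": [0, 0, 0], "turn": [0, 0, 0]}, {"delta_pos": [0, 0, 0], "turn": [0, 0, 0]}], fingers=0.1)

```text
time_s: 22.0
eef_pos: [0.6519, 0.1475, 0.0107]
eef_rot: [2.133, 2.306, 0.0]
force: [-0.5, 0.2, -0.1]
width: 0.0469
```

Emit:
step_arm(steps=[{"delta_pos": [0, 0, -0.05], "turn": [0, 0, 0]}, {"delta_pos": [0, 0, -0.11], "turn": [0, 0, 0]}, {"delta_pos": [0, 0, -0.11], "turn": [0, 0, 0]}])

```text
time_s: 22.38
eef_pos: [0.6541, 0.1482, 0.1254]
eef_rot: [2.131, 2.303, 0.009]
force: [0.2, 0.3, -1.1]
width: 0.0469
```

```bash
python3 -c "
from h import *
go(435,-181,110,-81.2)"
```

```text
delta [-0.3113, -0.244, 0.0134] turn [0.004, -0.006, 1.495] | now [654.1 148.2 125.4] q [-0.    0.75 -0.5   1.54  0.41  0.95 -0.55] w 46.9 F [ 0.2  0.3 -1.1] t 22.375
```

Emit:
step_arm(steps=[{"delta_pos": [-0.311, -0.244, 0.013], "turn": [0, 0, 1.495]}, {"delta_pos": [-0.311, -0.244, 0.013], "turn": [0, 0, 1.495]}, {"delta_pos": [-0.311, -0.244, 0.013], "turn": [0, 0, 1.495]}, {"delta_pos": [-0.311, -0.244, 0.013], "turn": [0, 0, 1.495]}, {"delta_pos": [-0.311, -0.244, 0.013], "turn": [0, 0, 1.495]}, {"delta_pos": [-0.311, -0.244, 0.013], "turn": [0, 0, 1.495]}, {"delta_pos": [-0.311, -0.244, 0.013], "turn": [0, 0, 1.495]}, {"delta_pos": [-0.311, -0.244, 0.013], "turn": [0, 0, 1.495]}, {"delta_pos": [-0.311, -0.244, 0.013], "turn": [0, 0, 1.495]}, {"delta_pos": [-0.311, -0.244, 0.013], "turn": [0, 0, 1.495]}, {"delta_pos": [-0.311, -0.244, 0.013], "turn": [0, 0, 1.495]}, {"delta_pos": [-0.311, -0.244, 0.013], "turn": [0, 0, 1.495]}], fingers=0.3)

```text
time_s: 23.88
eef_pos: [0.4329, -0.1815, 0.1075]
eef_rot: [-3.132, -0.243, 0.0]
force: [0.4, -0.3, 0.7]
width: 0.0555
```

```bash
python3 -c "
from h import *
im,c=snap('wrist','w7');go(435,-181,6,-81.2)"
```

```text
delta [0.0022, -0.0002, 0.1016] turn [-0.0, 0.0, 0.001] | now [ 432.9 -181.5  107.6] q [ 0.37  0.47 -0.13  2.1   0.11  0.57 -1.25] w 55.4 F [ 0.4 -0.7 -0.4] t 23.925
```

View pics/w7.png

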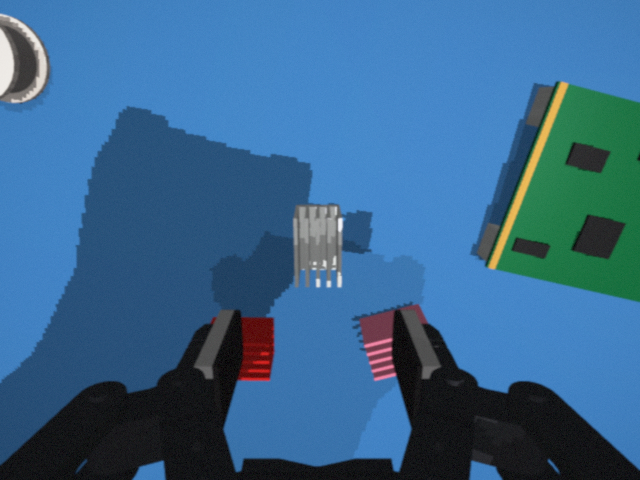

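The heatsink is at (318,245), square and centred. The red and pink look-alikes stay behind the fingers' landing line.

Emit:
step_arm(steps=[{"delta_pos": [0.002, 0, 0.05], "turn": [0, 0, 0]}, {"delta_pos": [0.002, 0, 0.085], "turn": [0, 0, 0]}, {"delta_pos": [0.002, 0, 0.1], "turn": [0, 0, 0]}, {"delta_pos": [0.002, 0, 0.102], "turn": [0, 0, 0]}, {"delta_pos": [0.002, 0, 0.102], "turn": [0, 0, 0]}])

```text
time_s: 24.55
eef_pos: [0.4353, -0.1815, 0.0065]
eef_rot: [3.132, 0.241, 0.002]
force: [1.0, 0.8, -0.8]
width: 0.0555
```

Emit:
step_arm(steps=[{"delta_pos": [0, 0, 0], "turn": [0, 0, 0]}, {"delta_pos": [0, 0, 0], "turn": [0, 0, 0]}, {"delta_pos": [0, 0, 0], "turn": [0, 0, 0]}, {"delta_pos": [0, 0, 0], "turn": [0, 0, 0]}, {"delta_pos": [0, 0, 0], "turn": [0, 0, 0]}, {"delta_pos": [0, 0, 0], "turn": [0, 0, 0]}, {"delta_pos": [0, 0, 0], "turn": [0, 0, 0]}], fingers=-1)

```text
time_s: 25.42
eef_pos: [0.4353, -0.1815, 0.0065]
eef_rot: [3.132, 0.241, 0.002]
force: [-1.5, 0.3, 12.1]
width: 0.0256
```

Emit:
step_arm(steps=[{"delta_pos": [0, 0, -0.04], "turn": [0, 0, 0]}, {"delta_pos": [0, 0, -0.1], "turn": [0, 0, 0]}, {"delta_pos": [0, 0, -0.1], "turn": [0, 0, 0]}])

```text
time_s: 25.8
eef_pos: [0.4368, -0.1821, 0.1096]
eef_rot: [3.13, 0.24, 0.01]
force: [0.4, -0.3, -1.7]
width: 0.0256
```

```bash
python3 -c "
from h import *
go(492,356,108,11)
go(492,356,108,101)"
```

```text
delta [0.1367, -0.5234, 0.0008] turn [0.007, -0.002, -1.61] | now [ 436.8 -182.1  109.6] q [ 0.38  0.47 -0.14  2.1   0.12  0.57 -1.26] w 25.6 F [ 0.4 -0.3 -1.7] t 25.8
delta [0.1367, -0.5234, 0.0008] turn [-0.009, -0.005, 3.103] | now [ 436.8 -182.1  109.6] q [ 0.38  0.47 -0.14  2.1   0.12  0.57 -1.26] w 25.6 F [ 0.4 -0.3 -1.7] t 25.8
```

Emit:
step_arm(steps=[{"delta_pos": [0.137, -0.523, 0], "turn": [0, 0, -1.61]}, {"delta_pos": [0.137, -0.523, 0], "turn": [0, 0, -1.61]}, {"delta_pos": [0.137, -0.523, 0], "turn": [0, 0, -1.61]}, {"delta_pos": [0.137, -0.523, 0], "turn": [0, 0, -1.61]}, {"delta_pos": [0.137, -0.523, 0], "turn": [0, 0, -1.61]}, {"delta_pos": [0.137, -0.523, 0], "turn": [0, 0, -1.61]}, {"delta_pos": [0.137, -0.523, 0], "turn": [0, 0, -1.61]}, {"delta_pos": [0.137, -0.523, 0], "turn": [0, 0, -1.61]}, {"delta_pos": [0.137, -0.523, 0], "turn": [0, 0, -1.61]}, {"delta_pos": [0.137, -0.523, 0], "turn": [0, 0, -1.61]}, {"delta_pos": [0.137, -0.523, 0], "turn": [0, 0, -1.61]}, {"delta_pos": [0.137, -0.523, 0], "turn": [0, 0, -1.61]}])

```text
time_s: 27.3
eef_pos: [0.4903, 0.3553, 0.1055]
eef_rot: [1.999, 2.423, -0.001]
force: [-0.6, 0.2, -0.4]
width: 0.0253
```

```bash
python3 -c "
from h import *
snap('wrist','w8');go(492,356,11.5,11)"
```

```text
delta [0.0003, 0.0017, 0.0941] turn [0.0, 0.001, -0.001] | now [490.4 355.4 105.6] q [-0.36  0.7  -0.55  1.73  0.47  0.84 -0.92] w 25.3 F [ 0.1 -0.6 -0.8] t 27.35
```

View pics/w8.png

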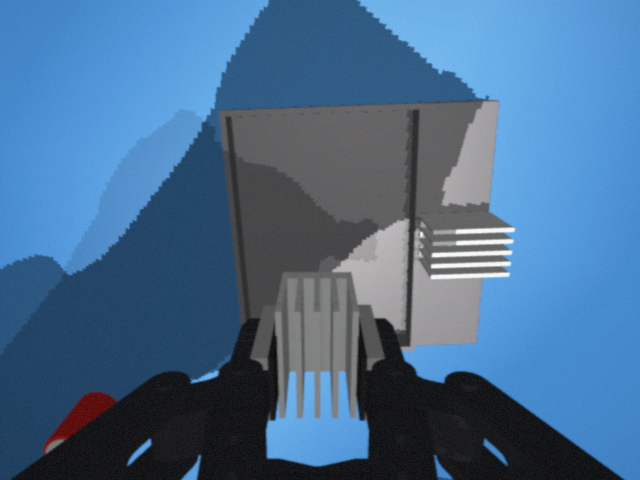

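Run:
```python
from h import *
c=np.load("pics/w8.npz")
w=ray([(220,110),(419,104),(410,345)],c,.02)[:,:2]*1000;print(np.round(w).tolist())
d=w[2]-w[1];print(np.degrees(np.arctan2(d[1],d[0])),np.linalg.norm(d),np.linalg.norm(w[0]-w[1]),"centre",(w[0]+w[2])/2)
```

```text
[[426.0, 422.0], [525.0, 444.0], [557.0, 307.0]]
-76.94647418892416 141.02046473314726 101.69883115445174 centre [491.47984676 364.23925288]
```

Emit:
step_arm(steps=[{"delta_pos": [0.006, 0.002, 0.05], "turn": [0, 0, -0.03]}, {"delta_pos": [0.006, 0.002, 0.08], "turn": [0, 0, -0.03]}, {"delta_pos": [0.006, 0.002, 0.092], "turn": [0, 0, -0.03]}, {"delta_pos": [0.006, 0.002, 0.0945], "turn": [0, 0, -0.03]}, {"delta_pos": [0.006, 0.002, 0.0945], "turn": [0, 0, -0.03]}])

```text
time_s: 27.98
eef_pos: [0.4915, 0.363, 0.0122]
eef_rot: [1.961, 2.454, 0.002]
force: [0.2, 0.0, -0.8]
width: 0.0255
```

Emit:
step_arm(steps=[{"delta_pos": [0, 0, 0], "turn": [0, 0, 0]}, {"delta_pos": [0, 0, 0], "turn": [0, 0, 0]}, {"delta_pos": [0, 0, 0], "turn": [0, 0, 0]}, {"delta_pos": [0, 0, 0], "turn": [0, 0, 0]}], fingers=0.1)

```text
time_s: 28.48
eef_pos: [0.491, 0.3628, 0.0112]
eef_rot: [1.961, 2.455, 0.0]
force: [-0.4, -0.1, -0.1]
width: 0.0467
```

Emit:
step_arm(steps=[{"delta_pos": [0, 0, -0.05], "turn": [0, 0, 0]}, {"delta_pos": [0, 0, -0.11], "turn": [0, 0, 0]}, {"delta_pos": [-0.05, -0.1, -0.18], "turn": [0, 0, 0]}, {"delta_pos": [-0.05, -0.15, -0.2], "turn": [0, 0, 0]}, {"delta_pos": [-0.05, -0.15, -0.2], "turn": [0, 0, 0]}, {"delta_pos": [-0.05, -0.15, -0.2], "turn": [0, 0, 0]}, {"delta_pos": [-0.05, -0.15, -0.2], "turn": [0, 0, 0]}, {"delta_pos": [-0.05, -0.15, -0.2], "turn": [0, 0, 0]}])

```text
time_s: 29.48
eef_pos: [0.3561, 0.2811, 0.2105]
eef_rot: [-1.96, -2.454, 0.001]
force: [0.8, -0.6, 0.0]
width: 0.047
```

Run:
```python
from h import *
im,c=snap('top','t9');s,_=snap('side','s9')
cv2.imwrite('pics/c9.png',np.vstack([cv2.resize(im[100:340,60:460],(500,300),interpolation=cv2.INTER_CUBIC),cv2.resize(s[70:330,180:560],(500,300))]))
v=cv2.cvtColor(im,cv2.COLOR_BGR2HSV);br=(v[...,2]>120)&(v[...,1]<110)
for n,p,z in[("jar",(259,242),.046),("spool",(322,244),.03)]:print(n,*rect(blob(br,p),c,z))
print(manip.observe()["eef_pos"])
```

```text
jar [509.7 117.6] [40.7 40. ] 46.2
spool [505.6  -1.8] [48.3 42. ] 0.3
[0.35588869 0.28110022 0.21048272]
```

View pics/c9.png

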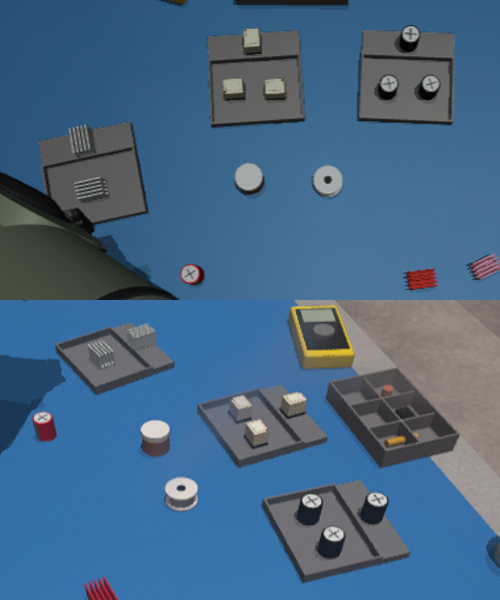

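Both views show all five parts upright in the correct trays. The jar and spool have not moved, and the gripper is clear.

```bash
python3 -c "
from cell import manip
print(manip.hand_in())"
```

```text
the job is handed in; nothing more can be done
None
```

All five parts are in their matching trays and the job was handed in at about 30 s of the 107 s allowed. `hand_in` gives no verdict, so this rests on my own checks.

- **Placing:** I took the parts one at a time with a 30 N grip: the two capacitors, the two relays, then the heatsink. The two capacitors and two relays were released about 30 mm either side of their tray's centre, and the heatsink near its tray's centre.
- **Final views:** The top and side pictures show every part upright inside its tray. The gripper was empty and about 0.2 m up.
- **Bystanders:** The jar measured the same position before and after. The spool differed by about 1 mm, which is measurement noise. The red and pink look-alikes were not touched.
- **Disagreements:** The top and wrist cameras differed by 2 to 5 mm on the parts. On the heatsink tray's centre they differed by about 8 mm, and I used the wrist reading for that drop. Each grasp also showed about 11 N upward on the wrist, which was gone after lifting.
- **Not checked:** I did not measure the final part positions numerically.

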